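# Refill the walnut bowl and raise its price sign

## Task

Tip all six walnuts from the scoop into the display bowl and set the empty scoop back on the counter, standing upright and let go, leaving the jar, tub and tin beside it alone. Then squeeze the button in the grip of the price-sign stand and, keeping it squeezed, pull the sign up past its first stop to the second, as far as it goes. Finish holding the sign up there with the button still pressed in; do not let go.

Things in the scene. Friction and masses are not known exactly. Their poses are not given: they have to be found in the camera images.
- scoop: Steel scoop: flared round cup, outer diameter 46 mm at the flat base, 100 mm at the rim, 40 mm high, wall 3 mm, floor 4 mm, about 140 g empty. Origin: centre of the underside, z up. Its straight black handle, round, 16 mm thick, points along -x, level, its axis 34 mm above the base, reaching to 138 mm from the cup's axis. Stands on the counter holding six loose walnuts.
- scoop_grip (a point): Good place to take the scoop's handle: on its axis (34 mm above the base), 78 mm from the cup's axis. Turned about the handle's axis, to either side, the cup pours from about 60 degrees on; turn it to about 100 to empty it.
- nut0: One of six walnuts, round, 24 mm in diameter, about 12 g, at first in the scoop's cup. Origin at its centre.
- nut1: One of six walnuts, round, 24 mm in diameter, about 12 g, at first in the scoop's cup. Origin at its centre.
- nut2: One of six walnuts, round, 24 mm in diameter, about 12 g, at first in the scoop's cup. Origin at its centre.
- nut3: One of six walnuts, round, 24 mm in diameter, about 12 g, at first in the scoop's cup. Origin at its centre.
- nut4: One of six walnuts, round, 24 mm in diameter, about 12 g, at first in the scoop's cup. Origin at its centre.
- nut5: One of six walnuts, round, 24 mm in diameter, about 12 g, at first in the scoop's cup. Origin at its centre.
- bowl: White ceramic display bowl, round, 170 mm across the rim, 60 mm high, fixed to the counter. Origin: centre of the underside. Empty at first.
- stand: Telescopic price-sign stand, fixed to the counter: round foot of 100 mm diameter, upright steel tube of 24 mm diameter with a 29 mm collar at its top, 142 mm above the counter; a thin stem slides straight up out of it. Origin: centre of the foot's underside, z up; the button is on the -x side, the sign on the +y side.
- grip: Black grip block on top of the stem, 24 mm (x) by 26 mm (y) by 42 mm (z); carries button and sign and slides with the stem, never turning. Axes as the stand's. Its origin, on the stem's axis, is at the counter's height when the stem is down; the block spans 145 to 187 mm above it. With sign and stem about 0.3 kg.
- grip_mid (a point): Middle of the grip block, level with the button's axis (168 mm above the counter when the stem is down). Take the block here from above with one finger on the button (-x face) and the other on the opposite (+x) face: closing the gripper along x presses the button in.
- sign_mid (a point): Middle of the blank sign, a thin upright board 85 mm wide (y) by 60 mm high, 5 mm thick, hanging beside the tube on the stand's +y side, from 23 to 108 mm from the stem's axis; its plane is the stand's y-z plane, its upper edge 16 mm below grip_mid.
- button (a joint): Travel of the round release button, 18 mm in diameter, which stands 8 mm out of the grip's -x face: 0 = out, 0.007 m = fully in. It springs out again; it needs about 2 N to start and 6 N to go fully in. More than about 0.0035 releases the catch.
- stem (a joint): How far the stem is pulled up: 0 = down, 0.05 m = first stop, 0.10 m = second stop, where it can go no further. At each of these the catch locks the stem when the button is out; with the button in, it slides freely past the first stop and sinks by its own weight if let go.
- honey_jar: Bystander: glass honey jar, 64 mm in diameter, 85 mm high, loose. Origin: centre of the underside.
- tub: Bystander: white lidded tub, 98 mm in diameter at the lid, 66 mm high, loose. Origin: centre of the underside.
- tin: Bystander: tin, 68 mm in diameter, 70 mm high, loose. Origin: centre of the underside.
There are look-alikes about, which are no part of the job. Several things look just like the bowl: the one meant starts farthest to the robot's right.

How it is judged:
On the way, in this order (a step that is already met when the one before it is completed fails the run):
1. all six walnuts lie in the bowl (horizontal distance between each of nut0, nut1, nut2, nut3, nut4, nut5 and bowl below 0.078 m and height (world z) of each of nut0, nut1, nut2, nut3, nut4, nut5 below 0.06 m), for 0.2 s.
2. the scoop stands upright on the counter, let go (height (world z) of scoop below 0.006 m and angle between scoop's own z axis and vertical below 0.12 rad and linear speed of scoop below 0.03 m/s and contact force between the arm and scoop below 0.1 N and horizontal distance between scoop and bowl above 0.11 m), for 0.2 s.
3. with the button pressed in, the sign is pulled up past its first stop (value of joint stem above 0.058 m and value of joint button above 0.0035 m and contact force between the fingers and grip above 1 N), for 0.1 s.
At the end, for the whole second after the job is handed in: All six walnuts in the bowl (within 78 mm of its axis, below 60 mm); scoop on the counter over 110 mm from the bowl's axis, upright within 7 degrees, still, untouched; stem up at least 94 of 100 mm, button in at least 3.5 mm, fingers on the grip with over 2 N, so only the robot holds the sign up (all of step 1 and all of step 2 and value of joint stem above 0.094 m and value of joint button above 0.0035 m and contact force between the fingers and grip above 2 N); the arm keeps its last pose, push and grip.
It fails at once if the jar is pushed more than 30 mm or tipped over (distance of honey_jar from where it was at the start of the episode above 0.03 m or angle between honey_jar's own z axis and vertical above 0.5 rad).
It fails at once if the tub is pushed more than 30 mm or tipped over (distance of tub from where it was at the start of the episode above 0.03 m or angle between tub's own z axis and vertical above 0.5 rad).
It fails at once if the tin is pushed more than 30 mm or tipped over (distance of tin from where it was at the start of the episode above 0.03 m or angle between tin's own z axis and vertical above 0.5 rad).
It also fails if it takes over 72 s, if anything falls off the work surface, if the arm or the gripper's body presses on something with over 40 N, if the wrist force passes 120 N, or if a joint passes its speed limit or range.

## Robot

A 7-joint arm with a two-finger parallel gripper is mounted at the origin on the work surface. World frame = base frame: x ahead of the robot, y to its left, z up, the work surface at z = 0. Lengths are in m, angles in rad, forces in N, time in s.
With the tool pointing down it reaches from about 0.4 to 0.9 m from the base axis. Payload 5.5 kg.
Tool frame: the origin (TCP) lies on the centre line of the jaws, within the pads' length; the fingertips stand 25 mm ahead of it and the grasp point (between the pads) lies 6 mm ahead of it (finger_overhang is the distance from the TCP to the fingertips, in m); z points along the fingers, y is the line along which they close (so a half turn about z gives the same grasp; the last joint's range is limited). The gripper opens to 92 mm and grips with 3 to 60 N. Pads are 19 mm wide; open, the fingers measure 130 mm over their backs; the gripper's body (75 mm by 190 mm) begins 47 mm behind the grasp point.
Start: joints at [-0.934, 0.501, -0.427, 1.55, 0.221, 1.138, -0.21], TCP at [0.237, 0.605, 0.252] pointing down, gripper open.
Joint ranges: [-2.88, 2.88], [-0.31, 2.03], [-1.54, 1.56], [0.2, 2.42], [-1.41, 4.55], [0.19, 2.02], [-2.57, 2.57]. Speed limits (rad/s): [2.57, 2.57, 3.14, 3.14, 3.14, 3.14, 3.14].

## Interface

Orientations are given as [roll, pitch, yaw] about the fixed x, y, z axes, in that order (R = Rz(yaw) Ry(pitch) Rx(roll)).
In Python, from workcell import * gives the robot as it stands. The module is installed in compiled form; this text tells all that it offers.
- The arm moves only by the shell command python3 -m handwheel 'ROWS' [FORCE]. ROWS is JSON, one flat list of numbers, 5 for each row, row after row: the shift along the tool's x, y, z in mm, then the turn about the tool's z in degrees, then the finger opening in mm, from 0 to 91.8. A call has 1 to 5 rows; each row is the pose to reach, as a shift and turn from the pose commanded when the call began, along the tool's axes at that moment; what a row does not reach only later rows make up. A row lasts 1/8 s, in which the tool goes at most 62.5 mm and 10.7 degrees, less where a joint would pass 70% of its speed; a pose out of reach is approached as far as the arm can. A call with a gripper value outside its range is refused whole. The fingers move at their own pace and stop on an object; FORCE is the grip in N (left out, the last holds). Time passes only in rows, so rows that repeat a pose let the fingers close. It gives the time, the measured TCP pose, the force, the opening and the grip force at its end, in the units of the state.
- read_state(): the state, without advancing time (a new reading comes with each control period).
- capture(name): name is "side" or "top"; returns a dict with "color" (420x560x3 uint8, blue, green, red), "fx", "fy", "cx", "cy" (pixels), "extrinsics" (4x4, takes a point from world to camera coordinates). Camera axes: x right, y down, z forward; pixel columns grow to the right and rows downward; lengths in m; the calibration is good to about 2 mm. A picture is of the moment at which its call begins. There is no depth.
- sign_off(): hands the job in; it is judged then, once.
Trained networks look in a picture, given as the dict that the camera call returned (one of the last four; its "shot" number tells which), for a name from the list of things; names that differ only in an ending like _2 or _b are one class to them, and where a whole thing is asked for, a point or a joint stands for the part that bears it (a point fixed in the world has none). Each returns a list of dicts, best first, with "confidence" (0 to 1); they miss things now and then, are a little off and sometimes report something else, mostly with a low value. They report only what shows in the picture. A call takes as long as a camera call. They do not tell look-alikes from the thing itself.
- find_in(name, picture): "uv" ([column, row] in pixels, amid what is visible of it).
- place_of(name, picture): "uv" ([column, row] in pixels: a listed point, or the origin of a listed thing).
The state is a dict: "time": time; "q": joint angles; "joint_velocities": joint speeds; "effort": joint torques, N m; "tool_pos": TCP position; "orientation": TCP orientation; "force": force on the tool from outside, world axes, zero at the start; "wrist_torque": the same for the moment, N m; "opening": finger opening in m; "grasp_force": force on a finger pad.
Only numpy, scipy, OpenCV 4.12 (cv2) and the standard library are available. Lean on these libraries where they do the work, as an engineer would, in place of code of your own. Each camera call takes 0.05 s, during which the arm holds its last target. There are 200 camera calls.

## Working session

There is one attempt and no reset: what is moved stays moved. The work goes in short steps, Python scripts to look and compute and a shell command to move; the robot and the scene stay as the last step left them, time stands still between calls to the robot, and variables do not carry over. Pictures are saved under pics/ and viewed, at most 10 in all, crops included, and the job is handed in when it is done.

```bash
mkdir -p pics
cat > h.py <<'E'
from workcell import *
import numpy as np, cv2
from scipy.spatial.transform import Rotation as R
def ray(c,uv):
    E=np.array(c["extrinsics"]);Rm=E[:3,:3];o=-Rm.T@E[:3,3]
    d=Rm.T@np.array([(uv[0]-c["cx"])/c["fx"],(uv[1]-c["cy"])/c["fy"],1]);return o,d/np.linalg.norm(d)
def onz(c,uv,z):
    o,d=ray(c,uv);return o+d*(z-o[2])/d[2]
def tri(a,b):
    (o,d),(p,e)=a,b
    s=np.linalg.lstsq(np.c_[d,-e],p-o,rcond=None)[0]
    x,y=o+s[0]*d,p+s[1]*e;return (x+y)/2,np.linalg.norm(x-y)
E
python3 - <<'E'
from h import *
np.set_printoptions(precision=3,suppress=True)
t=capture("top");s=capture("side")
cv2.imwrite("pics/t0.png",t["color"]);cv2.imwrite("pics/s0.png",s["color"])
print(read_state())
for c in(t,s): print(ray(c,(c["cx"],c["cy"])))
Z=dict(scoop=0,scoop_grip=.034,bowl=0,stand=0,grip_mid=.168,sign_mid=.122,honey_jar=0,tub=0,tin=0,nut0=.02)
for n,z in Z.items():
    for k,c in(("t",t),("s",s)):
        for r in place_of(n,c)[:5]: print(n,k,np.round(r["uv"]),round(r["confidence"],2),onz(c,r["uv"],z)[:2])
E
```

```text
{'time': 0.1, 'q': array([-0.934,  0.502, -0.427,  1.551,  0.221,  1.138, -0.21 ]), 'joint_velocities': array([-0.001, -0.002, -0.002, -0.003, -0.001, -0.001,  0.003]), 'effort': array([ -0.011, -56.787,  -5.838, -27.991,  -0.069,   0.024,   0.   ]), 'tool_pos': array([0.237, 0.605, 0.251]), 'orientation': array([-3.14 , -0.   ,  2.768]), 'force': array([-0.398,  0.951, -0.364]), 'wrist_torque': array([-0.018,  0.032, -0.014]), 'grasp_force': 0.0, 'opening': 0.09184246784886428}
(array([0.258, 0.003, 1.336]), array([ 0.211,  0.007, -0.977]))
(array([-0.011, -0.83 ,  1.045]), array([ 0.382,  0.624, -0.681]))
scoop t [182. 220.] 0.75 [0.524 0.272]
scoop s [241. 186.] 0.69 [0.517 0.273]
scoop_grip t [182. 249.] 0.65 [0.445 0.259]
scoop_grip t [182. 220.] 0.17 [0.516 0.266]
scoop_grip s [223. 193.] 0.74 [0.428 0.235]
scoop_grip s [349. 260.] 0.43 [ 0.611 -0.221]
bowl t [242. 301.] 0.9 [0.33  0.108]
bowl t [296. 223.] 0.61 [ 0.531 -0.017]
bowl t [139. 329.] 0.61 [0.249 0.353]
bowl s [212. 236.] 0.87 [0.322 0.105]
bowl s [163. 198.] 0.7 [0.253 0.356]
bowl s [290. 236.] 0.67 [ 0.532 -0.026]
[... 254 characters left out ...]
d s [350. 258.] 0.95 [ 0.535 -0.299]
sign_mid t [393. 224.] 0.76 [ 0.516 -0.237]
sign_mid s [332. 261.] 0.92 [ 0.518 -0.254]
honey_jar s [369. 244.] 0.83 [ 0.728 -0.182]
honey_jar s [238. 177.] 0.5 [0.529 0.321]
tub t [235. 144.] 0.75 [0.734 0.154]
tub s [307. 184.] 0.88 [0.724 0.159]
tin t [291. 144.] 0.77 [0.741 0.008]
tin s [337. 207.] 0.85 [0.74  0.005]
nut0 t [181. 228.] 0.56 [0.499 0.269]
nut0 t [175. 225.] 0.42 [0.505 0.284]
nut0 t [180. 216.] 0.41 [0.529 0.275]
nut0 t [188. 214.] 0.41 [0.536 0.254]
nut0 t [174. 215.] 0.39 [0.531 0.29 ]
nut0 s [241. 183.] 0.42 [0.511 0.265]
nut0 s [238. 178.] 0.42 [0.515 0.295]
nut0 s [238. 184.] 0.4 [0.501 0.266]
nut0 s [250. 180.] 0.37 [0.544 0.262]
```

View pics/t0.png

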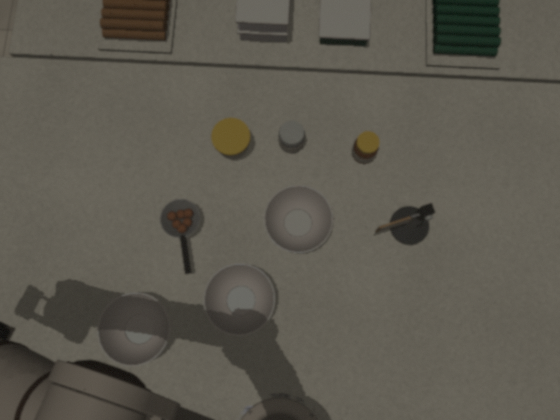

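View pics/s0.png

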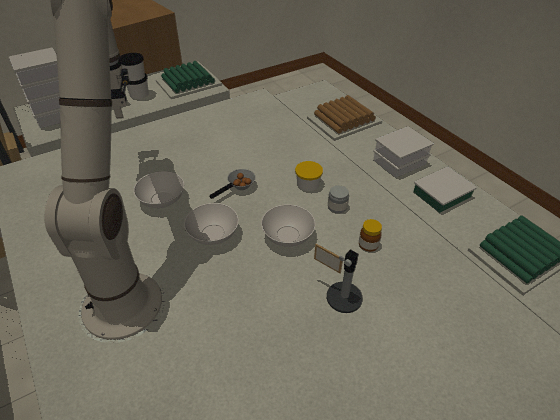

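The top view shows the scoop at (182,220) with its handle running to (187,272). The bowl farthest right is at (298,222), and the stand is at (409,226) with its sign pointing left. The robot base occupies the bottom edge. Next I'll fit the directions of the handle and the sign.

Run:
```python
from h import *
np.set_printoptions(precision=3,suppress=True)
t=capture("top")
g=t["color"].max(2).astype(int)
# scoop handle
u0,v0,u1,v1=172,234,200,282
c=g[v0:v1,u0:u1]; m=(c<45).astype(np.uint8); print(np.median(c),c.min(),m.sum())
n,l,st,ce=cv2.connectedComponentsWithStats(m);k=1+st[1:,4].argmax()
v,u=np.where(l==k);P=np.array([onz(t,(a+u0,b+v0),.036)[:2] for a,b in zip(u,v)])
mu=P.mean(0);d=np.linalg.svd(P-mu)[2][0];d*=np.sign(d[0]);s=(P-mu)@d
print("handle mean",mu,"dir",d,np.degrees(np.arctan2(d[1],d[0])),"ends",mu+d*s.min(),mu+d*s.max(),s.max()-s.min())
# cup rim centre
cv2.imwrite("pics/crop.png",np.hstack([cv2.resize(t["color"][195:285,150:210],None,fx=6,fy=6),cv2.resize(t["color"][190:250,365:440],None,fx=5,fy=5,)[:540].copy() if 0 else cv2.copyMakeBorder(cv2.resize(t["color"][190:250,365:440],None,fx=5.8,fy=5.8),0,540-348,0,0,cv2.BORDER_CONSTANT)]))
```

```text
99.0 27 189
handle mean [0.433 0.25 ] dir [0.973 0.233] 13.447677830754166 ends [0.389 0.239] [0.48  0.261] 0.09343097895250861
```

View pics/crop.png

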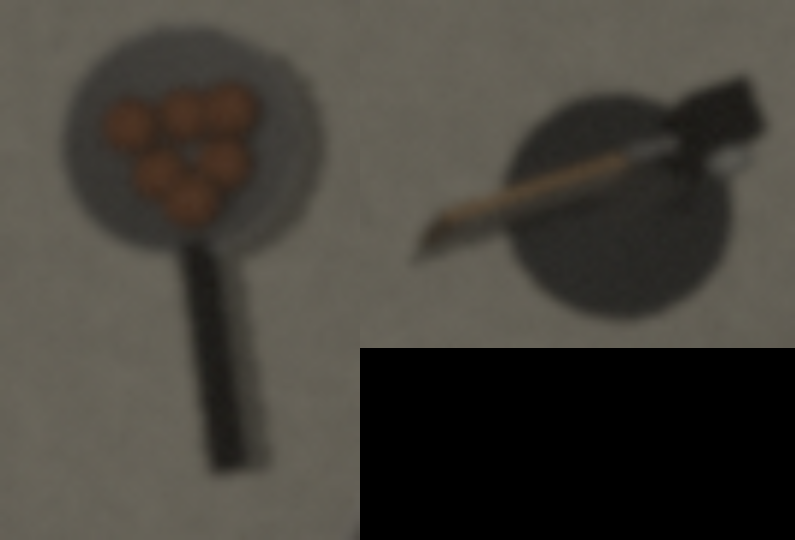

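The crop shows the handle axis running from (182.5,236) to (188,273). The sign's top edge runs from (379,228) to (410,217), and the button is on the near side of the grip at (429,217).

Run:
```python
from h import *
np.set_printoptions(precision=3,suppress=True)
t=capture("top");s=capture("side")
a,b=onz(t,(187.8,273.5),.038),onz(t,(182.5,235.8),.038);d=b-a
print("handle",a,b,np.degrees(np.arctan2(d[1],d[0])),np.hypot(*d[:2]))
a,b=onz(t,(378.8,227.9),.152),onz(t,(409.8,217.2),.152);d=a-b
print("sign",a,b,"yaw",np.degrees(np.arctan2(-d[0],d[1])),np.hypot(*d[:2]))
for n in("scoop","scoop_grip","bowl","grip_mid","sign_mid","stand"):
    A=place_of(n,t);B=place_of(n,s)
    for x in A[:3]:
        for y in B[:3]:
            p,e=tri(ray(t,x["uv"]),ray(s,y["uv"]))
            if e<.02: print(n,p,round(e,3),round(x["confidence"],2),round(y["confidence"],2))
```

```text
handle [0.385 0.239 0.038] [0.477 0.26  0.038] 13.0602668169153 0.09371017474990304
sign [ 0.498 -0.2    0.152] [ 0.526 -0.269  0.152] yaw 22.097714465181042 0.07494067757889886
scoop [ 0.52   0.274 -0.005] 0.001 0.79 0.84
scoop [0.519 0.27  0.01 ] 0.002 0.79 0.58
scoop_grip [0.448 0.264 0.009] 0.002 0.61 0.64
bowl [ 0.329  0.116 -0.02 ] 0.016 0.9 0.82
bowl [0.243 0.345 0.018] 0.005 0.85 0.75
bowl [ 0.533 -0.013 -0.006] 0.009 0.64 0.91
grip_mid [ 0.535 -0.301  0.166] 0.004 0.72 0.87
sign_mid [ 0.519 -0.237  0.112] 0.003 0.98 0.63
stand [ 0.543 -0.302  0.006] 0.005 0.88 0.62
```

```bash
cat > go.py <<'E'
import sys
from h import *
x,y,z,yaw=map(float,sys.argv[1:])
s=read_state();M=R.from_euler("xyz",s["orientation"])
d=M.inv().apply(np.array([x,y,z])-s["tool_pos"])*1000
w=np.degrees(s["orientation"][2])
print("shift",np.round(d,1),"turn",round(-((yaw-w+180)%360-180),1),"pos",np.round(s["tool_pos"],4),"rpy",np.round(np.degrees(s["orientation"]),1),"q",np.round(s["q"],2),"op",round(s["opening"],4),"gf",round(s["grasp_force"],1),"F",np.round(s["force"],1),"t",s["time"])
E
python3 -m handwheel '[-45,-40,0,-8,60, -90,-80,0,-16,60, -135,-120,0,-24,60, -180,-160,0,-32,60, -225,-200,0,-34,60]' 5; python3 go.py 0.418 0.247 0.14 193
```

```text
time: 2.48
tool_pos: [0.3746, 0.335, 0.252]
orientation: [3.141, 0.001, -2.92]
force: [1.3, -0.3, 0.6]
opening: 0.0603
grasp_force: 0.0
shift [-22.9 -95.4 112. ] turn -0.3 pos [0.3746 0.335  0.252 ] rpy [ 180.     0.  -167.3] q [-0.36  0.24 -0.49  1.91  0.13  1.02  0.89] op 0.0603 gf 0.0 F [ 1.3 -0.3  0.6] t 2.475
```

```bash
python3 -m handwheel '[-11,-47,30,0,50, -23,-95,60,0,50, -23,-95,112,0,50, -23,-95,132,0,50,-23,-95,132,0,50]'
python3 - <<'E'
from h import *
t=capture("top");s=capture("side")
cv2.imwrite("pics/a.png",np.hstack([cv2.resize(t["color"][170:300,120:250],(400,400)),cv2.resize(s["color"][130:240,170:280],(400,400))]))
E
python3 go.py 0.418 0.247 0.04 193
```

```text
time: 3.1
tool_pos: [0.4158, 0.2484, 0.1184]
orientation: [-3.141, -0.003, -2.922]
force: [-0.0, 0.3, 0.8]
opening: 0.0494
grasp_force: 0.0
shift [-0.  -2.8 80.4] turn -0.4 pos [0.4173 0.2497 0.1204] rpy [ 180.     0.  -167.4] q [-0.26  0.39 -0.39  2.06  0.22  0.72  0.99] op 0.0501 gf 0.0 F [0.6 0.3 0.7] t 3.2
```

View pics/a.png

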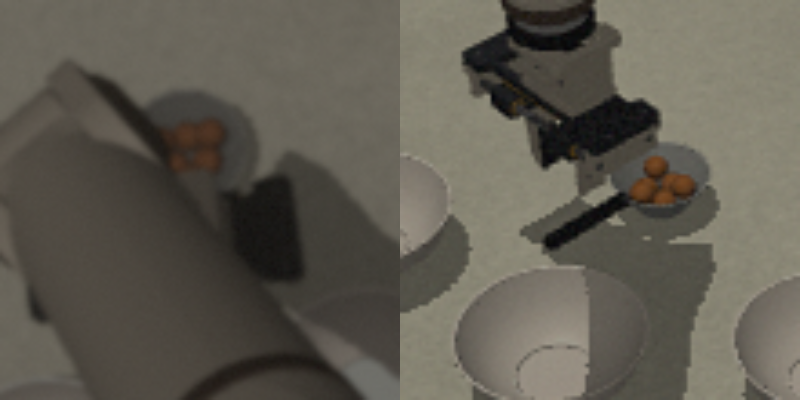

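The tool is above the handle and the arm hides it from the top camera. The side crop shows the handle lying clear under the fingers.

```bash
python3 -m handwheel '[0,-3,40,0,50, 0,-3,65,0,50, 0,-3,80,0,50, 0,-3,80,0,50]'; python3 -m handwheel '[0,0,0,0,30, 0,0,0,0,10, 0,0,0,0,6, 0,0,0,0,6]' 55;python3 -m handwheel '[0,0,0,0,6, 0,0,-3,0,6, 0,0,-8,0,6, 0,0,-15,0,6,0,0,-15,0,6]' 55
python3 - <<'E'
from h import *
s=capture("side")
cv2.imwrite("pics/b.png",cv2.resize(s["color"][130:240,170:280],(400,400)))
E
```

```text
time: 3.7
tool_pos: [0.4176, 0.2465, 0.0398]
orientation: [3.142, -0.0, -2.922]
force: [-0.7, 0.5, 1.1]
opening: 0.0499
grasp_force: 0.0
time: 4.2
tool_pos: [0.4177, 0.2463, 0.04]
orientation: [3.141, 0.001, -2.922]
force: [-0.0, 1.4, 0.0]
opening: 0.0148
grasp_force: 55.2
time: 4.82
tool_pos: [0.4179, 0.2463, 0.0553]
orientation: [3.141, 0.001, -2.922]
force: [-0.6, 0.5, -1.8]
opening: 0.0144
grasp_force: 54.9
```

View pics/b.png

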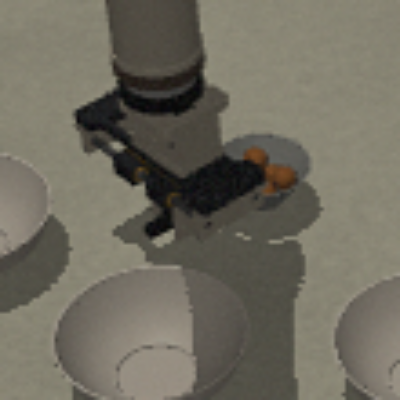

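The side view shows the scoop held level and clear of the counter with its nuts inside. Next I'll lift it and carry it to the bowl.

```bash
python3 -m handwheel '[0,0,-12,0,6, 0,0,-30,0,6, 0,-5,-55,0,6, 0,-15,-80,0,6, 0,-30,-105,0,6]';python3 -m handwheel '[0,-25,-20,0,6, 0,-55,-35,0,6, 0,-90,-42,0,6, 0,-130,-42,0,6, 0,-170,-42,0,6]';python3 -m handwheel '[0,-35,0,0,6, 0,-60,0,0,6, 0,-75,0,0,6, 0,-81,0,0,6,0,-81,0,0,6]';  python3 - <<'E'
from h import *
s=capture("side");t=capture("top")
for n,z in(("bowl",0),("scoop",.16)):
  for c in(t,s): print(n,[(np.round(onz(c,r["uv"],z)[:2],3),round(r["confidence"],2)) for r in place_of(n,c)[:4]])
cv2.imwrite("pics/c.png",np.hstack([cv2.resize(t["color"][150:280,220:350],(400,400)),cv2.resize(s["color"][140:270,210:340],(400,400))]))
E
python3 go.py 0.478 -0.029 0.202 193
```

```text
time: 5.5
tool_pos: [0.4238, 0.217, 0.1611]
orientation: [3.141, 0.0, -2.921]
force: [1.3, 0.5, -2.0]
opening: 0.0146
grasp_force: 54.9
time: 6.12
tool_pos: [0.4612, 0.0499, 0.2025]
orientation: [-3.141, 0.001, -2.921]
force: [0.6, -0.2, -1.9]
opening: 0.0147
grasp_force: 54.9
time: 6.75
tool_pos: [0.4787, -0.0275, 0.2018]
orientation: [3.141, -0.0, -2.921]
force: [0.0, 0.5, -2.2]
opening: 0.0143
grasp_force: 54.9
bowl [(array([0.245, 0.351]), 0.87), (array([0.331, 0.115]), 0.78)]
bowl [(array([0.328, 0.111]), 0.9), (array([0.251, 0.357]), 0.9), (array([ 0.535, -0.033]), 0.88)]
scoop []
scoop [(array([ 0.574, -0.01 ]), 0.69)]
shift [ 1.1 -1.5 -0.3] turn -0.3 pos [ 0.4787 -0.0273  0.2017] rpy [ 180.    -0.  -167.3] q [ 0.25  0.24 -0.28  2.02  0.08  0.89  1.71] op 0.0145 gf 54.9 F [-0.7  0.1 -2.5] t 7.05
```

View pics/c.png

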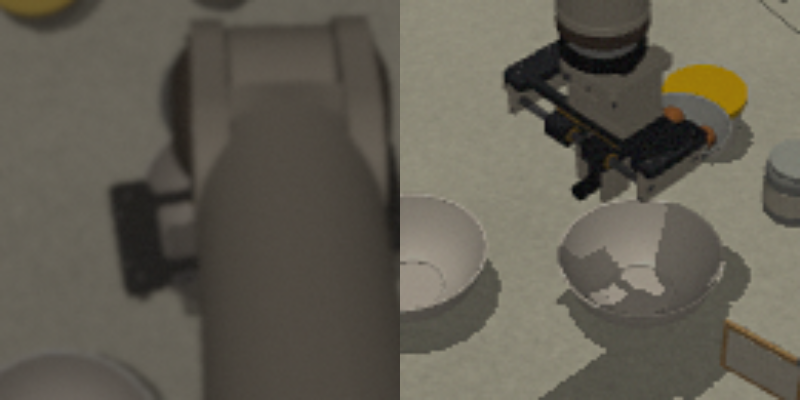

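The side view shows the loaded scoop level above the right-hand bowl with its cup over the far side. I'll ease the grip so the cup swings nose-down.

```bash
w(){ python3 -c "
from h import *
s=read_state();print('torque',np.round(s['wrist_torque'],3),'F',np.round(s['force'],1))"; }
w
python3 -m handwheel '[0,0,0,0,6,0,0,0,0,6]' 30|tail -1;w
python3 -m handwheel '[0,0,0,0,6,0,0,0,0,6]' 20|tail -1;w
python3 -m handwheel '[0,0,0,0,6,0,0,0,0,6]' 14|tail -1;w
python3 -m handwheel '[0,0,0,0,6,0,0,0,0,6]' 11|tail -1;w
```

```text
torque [0.021 0.24  0.   ] F [-0.7  0.1 -2.5]
grasp_force: 30.0
torque [ 0.021  0.26  -0.024] F [ 0.2 -0.4 -2.2]
grasp_force: 20.0
torque [-0.001  0.158 -0.016] F [ 0.3  0.3 -1.7]
grasp_force: 14.0
torque [ 0.046  0.132 -0.047] F [-0.2  0.6 -2.1]
grasp_force: 11.0
torque [-0.021  0.09  -0.06 ] F [-0.7 -0.2 -1.5]
```

```bash
python3 -m handwheel '[0,0,0,0,6,0,0,0,0,6]' 8|tail -1
python3 - <<'E'
from h import *
s=capture("side")
print(read_state()['wrist_torque'],read_state()['tool_pos'],read_state()['force'])
for n in("nut0",): print([(np.round(r["uv"]),np.round(onz(s,r["uv"],.03)[:2]-[.532,-.02],3),round(r["confidence"],2)) for r in place_of(n,s)])
cv2.imwrite("pics/d.png",cv2.resize(s["color"][150:260,220:330],(500,500)))
E
```

```text
grasp_force: 8.0
[0.01987781 0.03591772 0.03815589] [ 0.47886007 -0.02811718  0.20178456] [-0.21110106  0.22058173 -2.06379022]
[(array([295., 228.]), array([ 0.016, -0.009]), 0.6), (array([280., 236.]), array([-0.041, -0.012]), 0.47), (array([286., 238.]), array([-0.03, -0.03]), 0.37)]
```

View pics/d.png

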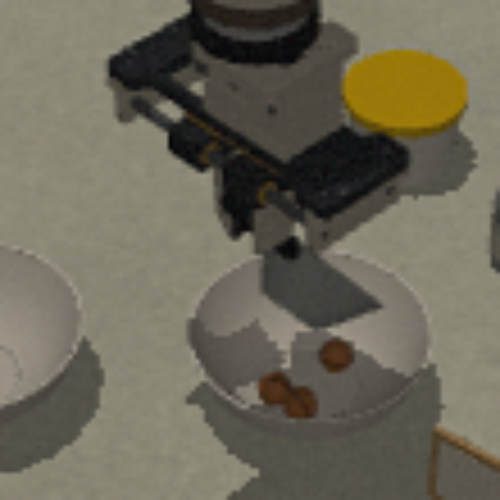

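The cup now hangs nose-down inside the bowl. Three nuts are visible in the bowl at about (280,236), (286,238) and (295,228), and the others may be hidden. I'll ease the grip further and average the weight reading.

```bash
python3 -m handwheel '[0,0,0,0,6,0,0,0,0,6,0,0,0,0,6]' 6|tail -1
python3 - <<'E'
from h import *
F=[];T=[]
for i in range(6):
    s=capture("side" if i%2 else "top"); r=read_state();F.append(r["force"]);T.append(r["wrist_torque"])
    if i>1: print([(np.round(q["uv"]),round(q["confidence"],2)) for q in place_of("nut0",s)])
print(np.mean(F,0),np.mean(T,0))
E
```

```text
grasp_force: 6.0
[]
[(array([297., 230.]), 0.63), (array([284., 228.]), 0.62), (array([292., 234.]), 0.39)]
[]
[(array([287., 232.]), 0.57), (array([285., 228.]), 0.46), (array([298., 228.]), 0.39)]
[ 0.28417903  0.19371433 -1.70138824] [ 0.02373519  0.0668171  -0.00925883]
```

```bash
python3 -m handwheel '[-20,0,0,0,6,10,0,0,0,6,-20,0,0,0,6,10,0,0,0,6,0,0,0,0,6]' 6|tail -1; python3 -m handwheel '[0,0,0,0,6,0,0,0,0,6,0,0,0,0,6,0,0,0,0,6]' 6|tail -1
python3 - <<'E'
from h import *
F=[];T=[]
for i in range(12):
    s=capture("side"); r=read_state();F.append(r["force"]);T.append(r["wrist_torque"])
print([(np.round(q["uv"]),round(q["confidence"],2)) for q in place_of("nut0",s)])
print(np.mean(F,0),np.mean(T,0),r['time'])
t=capture("top")
cv2.imwrite("pics/e.png",np.hstack([cv2.resize(t["color"][150:280,220:350],(300,300)),cv2.resize(s["color"][180:260,240:320],(500,500))[:300*5//3][:500]]) if 0 else cv2.resize(s["color"][180:260,240:320],(600,600)))
E
```

```text
grasp_force: 6.0
grasp_force: 6.0
[(array([295., 234.]), 0.62), (array([288., 238.]), 0.57), (array([296., 225.]), 0.52), (array([299., 230.]), 0.4)]
[ 0.26014177 -0.21825864 -1.27554229] [ 0.04746534  0.01152197 -0.02196523] 11.0
```

View pics/e.png

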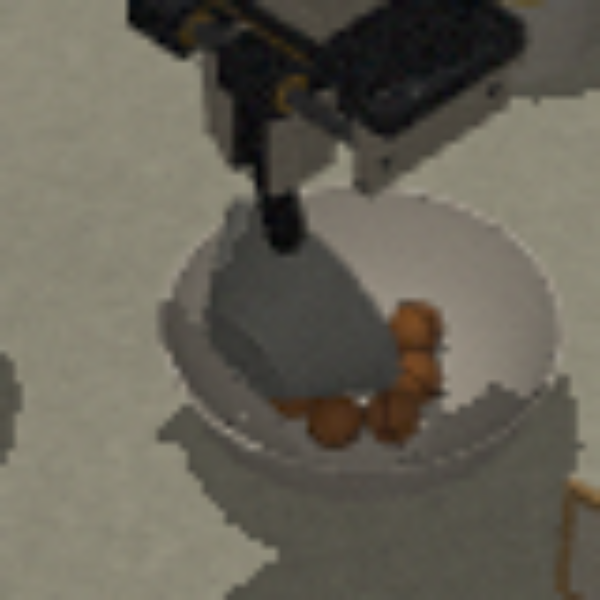

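The side view shows the cup hanging empty, with all visible nuts (five or more) in the bowl near (288–299, 225–238). I'll tighten the grip, lift clear and carry the scoop back.

```bash
python3 -m handwheel '[0,0,0,0,6,0,0,0,0,6,0,0,-20,0,6,0,0,-50,0,6,0,0,-90,0,6]' 40|tail -1; python3 -m handwheel '[0,45,0,0,6, 0,95,0,0,6, 0,145,0,0,6, 0,195,0,0,6, 0,240,0,0,6]'|tail -1;python3 -m handwheel '[0,30,0,0,6, 0,45,0,0,6, 0,45,0,0,6]'|tail -1
python3 - <<'E'
from h import *
F=[]
t=capture("top");s=capture("side")
for c in(t,s):
  print([(np.round(q["uv"]),np.round(onz(c,q["uv"],.02)[:2]-[.532,-.017],3),round(q["confidence"],2)) for q in place_of("nut0",c)])
  print([(np.round(q["uv"]),round(q["confidence"],2)) for q in place_of("scoop",c)])
E
python3 go.py .49 .263 .2 193
```

```text
grasp_force: 40.0
grasp_force: 40.0
grasp_force: 40.0
[(array([292., 209.]), array([0.03 , 0.014]), 0.64), (array([300., 229.]), array([-0.021, -0.01 ]), 0.62), (array([304., 220.]), array([ 0.003, -0.017]), 0.57), (array([290., 227.]), array([-0.017,  0.016]), 0.5), (array([293., 215.]), array([0.016, 0.01 ]), 0.43)]
[(array([171., 260.]), 0.58)]
[(array([298., 230.]), array([ 0.028, -0.015]), 0.6), (array([288., 227.]), array([0.005, 0.012]), 0.58), (array([295., 232.]), array([ 0.012, -0.016]), 0.57), (array([298., 224.]), array([0.042, 0.006]), 0.54), (array([285., 236.]), array([-0.023, -0.016]), 0.53), (array([278., 230.]), array([-0.026,  0.019]), 0.47), (array([211., 139.]), array([0.004, 0.583]), 0.37)]
[(array([210., 162.]), 0.69)]
shift [-74.2  -1.8  91.7] turn -0.5 pos [0.4172 0.2488 0.2917] rpy [-180.    -0.  -167.5] q [-0.11  0.17 -0.53  1.9   0.09  1.1   1.11] op 0.015 gf 40.0 F [ 0.4 -0.1 -2. ] t 13.025
```

All six nuts are found in the bowl in the side view. Next I'll stand the scoop back on the counter by letting the counter turn it level.

```bash
python3 -m handwheel '[-35,0,40,0,6, -74,-2,90,0,6, -74,-2,115,0,6,-74,-2,120,0,6]' 40|tail -4
python3 -m handwheel '[0,0,0,0,6, 0,0,3,0,6, 4,0,6,0,6, 8,0,10,0,6, 14,0,15,0,6]' 8
python3 - <<'E'
from h import *
s=capture("side")
print(read_state()["force"],[(np.round(q["uv"]),round(q["confidence"],2)) for q in place_of("scoop",s)])
cv2.imwrite("pics/f.png",cv2.resize(s["color"][120:220,190:290],(500,500)))
E
```

```text
orientation: [-3.141, -0.005, -2.923]
force: [0.6, -0.2, -2.0]
opening: 0.0154
grasp_force: 40.0
time: 14.15
tool_pos: [0.4754, 0.2612, 0.1568]
orientation: [3.142, 0.001, -2.922]
force: [-2.4, -0.0, 9.4]
opening: 0.0157
grasp_force: 8.0
[-0.67086015 -1.55912124  3.31739562] [(array([228., 187.]), 0.9)]
```

View pics/f.png

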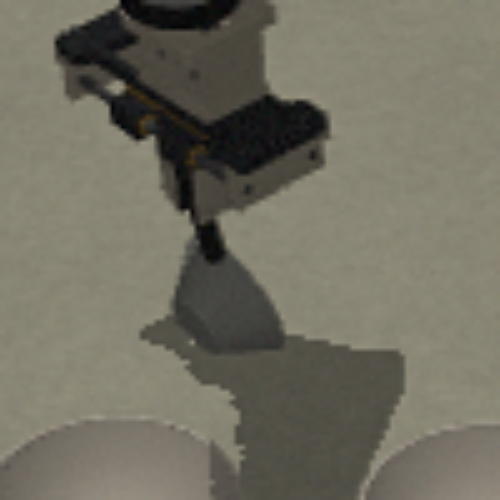

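The tip of the cup is resting on the counter. Laying it back from here would bring the fingers near the other bowls, so I'll lift, shift forward, and set it down there.

```bash
python3 -m handwheel '[0,0,0,0,6, 0,0,-15,0,6, -45,0,-15,0,6, -90,0,-15,0,6, -105,0,-12,0,6]' 40|tail -4
python3 -m handwheel '[0,0,8,0,6, 0,0,12,0,6, 0,0,12,0,6]' 40|tail -3
python3 -m handwheel '[6,0,2,0,6, 12,0,4,0,6, 19,0,6,0,6, 26,0,9,0,6, 32,0,12,0,6]' 8|tail -3
python3 -m handwheel '[6,0,3,0,6, 12,0,5,0,6, 17,0,8,0,6, 23,0,12,0,6, 30,0,14,0,6]' 8|tail -3
python3 - <<'E'
from h import *
s=capture("side")
r=read_state();print(r["force"],r["tool_pos"],[(np.round(q["uv"]),round(q["confidence"],2)) for q in place_of("scoop",s)])
cv2.imwrite("pics/g.png",cv2.resize(s["color"][120:220,200:300],(500,500)))
E
```

```text
orientation: [3.141, 0.003, -2.924]
force: [-0.1, -0.7, -0.2]
opening: 0.0155
grasp_force: 40.0
force: [-0.7, -0.8, 0.7]
opening: 0.0152
grasp_force: 40.0
force: [-0.8, -0.0, 2.2]
opening: 0.0157
grasp_force: 8.0
force: [1.1, 0.2, 0.0]
opening: 0.0157
grasp_force: 8.0
[ 0.24197571 -0.9037699   0.97888516] [0.5160998  0.27019515 0.13012904] [(array([249., 179.]), 0.71), (array([294., 230.]), 0.62)]
```

View pics/g.png

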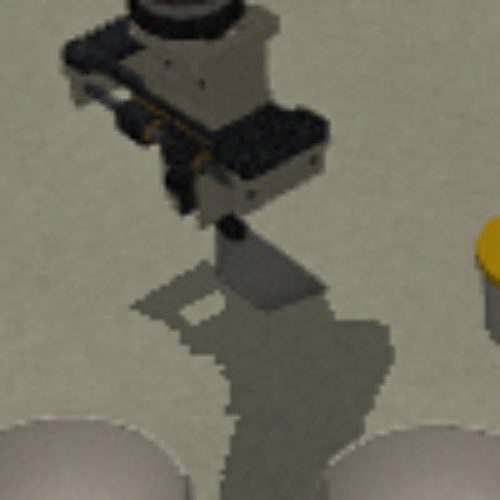

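The cup now rests at about 60°, and the laying-back is working. I'll continue along the arc.

```bash
python3 -m handwheel '[7,0,3,0,6, 14,0,6,0,6, 23,0,11,0,6, 31,0,17,0,6, 40,0,24,0,6]' 8|tail -3
python3 -m handwheel '[10,0,8,0,6, 18,0,17,0,6, 25,0,26,0,6, 31,0,34,0,6, 36,0,44,0,6]' 8|tail -3
python3 -m handwheel '[3,0,6,0,6, 6,0,13,0,6, 8,0,19,0,6, 8,0,22,0,6, 8,0,22,0,6]' 6|tail -3
python3 - <<'E'
from h import *
s=capture("side");t=capture("top")
np.set_printoptions(precision=3,suppress=True)
r=read_state();print(r["force"],r["wrist_torque"],r["tool_pos"])
for c in(s,t):
  for n,z in(("scoop",0),("scoop_grip",.034)): print(n,[(np.round(q["uv"]),onz(c,q["uv"],z)[:2],round(q["confidence"],2)) for q in place_of(n,c)])
E
```

```text
force: [-0.6, -1.0, 1.1]
opening: 0.0156
grasp_force: 8.0
force: [-0.2, 0.6, -0.7]
opening: 0.0157
grasp_force: 8.0
force: [-2.0, 0.2, 1.2]
opening: 0.0155
grasp_force: 6.0
[-2.016 -0.123  0.564] [-0.041  0.384 -0.001] [0.435 0.252 0.041]
scoop [(array([242., 183.]), array([0.527, 0.286]), 0.82)]
scoop_grip [(array([224., 187.]), array([0.445, 0.261]), 0.59), (array([285., 225.]), array([ 0.528, -0.004]), 0.46)]
scoop [(array([180., 217.]), array([0.53 , 0.278]), 0.82), (array([298., 222.]), array([ 0.533, -0.02 ]), 0.51), (array([426., 213.]), array([ 0.575, -0.345]), 0.39)]
scoop_grip []
```

```bash
python3 -m handwheel '[0,0,1,0,6, 0,0,2,0,6, 0,0,2,0,6]' 3|grep force
python3 -m handwheel '[0,0,2,0,18, 0,0,2,0,22, 0,0,2,0,30,0,0,2,0,40,0,0,2,0,40]' 3
python3 -m handwheel '[0,0,-20,0,40, 0,0,-60,0,40, 0,0,-120,0,40, 0,0,-170,0,40,0,0,-180,0,40]' |tail -4
python3 - <<'E'
from h import *
np.set_printoptions(precision=3,suppress=True)
s=capture("side");t=capture("top")
for n,z in(("scoop",0),("scoop_grip",.034),("nut0",.02),("stand",0),("grip_mid",.168),("sign_mid",.122)):
  A=place_of(n,t);B=place_of(n,s)
  print(n,[(np.round(q["uv"]),onz(t,q["uv"],z)[:2],round(q["confidence"],2)) for q in A],"| side",[(np.round(q["uv"]),onz(s,q["uv"],z)[:2],round(q["confidence"],2)) for q in B])
  if A and B and n!="nut0": print("  tri",*tri(ray(t,A[0]["uv"]),ray(s,B[0]["uv"])))
E
python3 go.py .53 -.30 .3 110
```

```text
force: [-1.0, -1.3, 0.5]
grasp_force: 3.0
time: 19.77
tool_pos: [0.4357, 0.2522, 0.0367]
orientation: [3.142, 0.0, -2.922]
force: [0.2, 0.5, 0.8]
opening: 0.0397
grasp_force: 0.0
orientation: [3.14, 0.007, -2.922]
force: [-0.5, -0.8, 0.6]
opening: 0.0397
grasp_force: 0.0
scoop [(array([181., 212.]), array([0.544, 0.277]), 0.68)] | side [(array([245., 185.]), array([0.531, 0.27 ]), 0.94)]
  tri [ 0.542  0.281 -0.011] 0.009221055613685305
scoop_grip [] | side [(array([230., 186.]), array([0.463, 0.254]), 0.69), (array([285., 226.]), array([ 0.525, -0.009]), 0.66), (array([348., 295.]), array([ 0.531, -0.317]), 0.64), (array([337., 208.]), array([ 0.716, -0.023]), 0.63)]
nut0 [(array([298., 228.]), array([ 0.514, -0.022]), 0.6), (array([291., 213.]), array([ 0.551, -0.002]), 0.55), (array([290., 228.]), array([ 0.513, -0.003]), 0.53), (array([303., 222.]), array([ 0.53 , -0.033]), 0.49), (array([300., 213.]), array([ 0.554, -0.026]), 0.47), (array([289., 206.]), array([0.568, 0.004]), 0.42)] | side [(array([284., 237.]), array([ 0.506, -0.034]), 0.61), (array([299., 224.]), array([ 0.57
[... 243 characters left out ...]
array([410., 224.]), array([ 0.543, -0.304]), 0.82)] | side [(array([348., 298.]), array([ 0.543, -0.309]), 0.76), (array([284., 224.]), array([0.544, 0.029]), 0.58)]
  tri [ 0.545 -0.306 -0.006] 0.0018030852407842067
grip_mid [(array([427., 211.]), array([ 0.538, -0.304]), 0.74)] | side [(array([351., 260.]), array([ 0.532, -0.305]), 0.74)]
  tri [ 0.537 -0.304  0.165] 0.004868437156759061
sign_mid [] | side [(array([330., 259.]), array([ 0.517, -0.246]), 0.7), (array([308., 185.]), array([0.639, 0.038]), 0.48)]
shift [  28.3 -559.6  -83.6] turn 82.6 pos [0.4356 0.2523 0.2164] rpy [ 180.    -0.  -167.4] q [-0.12  0.29 -0.53  1.95  0.18  0.95  1.05] op 0.0401 gf 0.0 F [ 0.4 -0.5  0.4] t 21.1
```

The scoop reads as standing at (0.535, 0.277), and all six nuts show in the bowl. Next is the stand.

```bash
python3 -m handwheel '[3,-30,-40,10,70, 6,-90,-84,20,70, 10,-150,-84,30,70, 12,-205,-84,40,70, 15,-260,-84,50,70]' |grep -A1 pos
python3 go.py .50 -.27 .3 111
```

```text
tool_pos: [0.4779, -0.0072, 0.3013]
orientation: [3.141, 0.001, 2.482]
shift [-178.5 -194.2    1.4] turn 31.2 pos [ 0.4779 -0.0072  0.3013] rpy [1.800e+02 1.000e-01 1.422e+02] q [ 0.2   0.12 -0.26  1.91  0.03  1.11  0.84] op 0.07 gf 0.0 F [0.9 0.3 0.2] t 21.725
```

Run:
```python
from h import *
np.set_printoptions(precision=3,suppress=True)
t=capture("top");s=capture("side")
g=t["color"].max(2).astype(int)
def comp(u0,v0,u1,v1,z,th):
    m=(g[v0:v1,u0:u1]<th).astype(np.uint8)
    n,l,st,ce=cv2.connectedComponentsWithStats(m);k=1+st[1:,4].argmax()
    v,u=np.where(l==k);P=np.array([onz(t,(a+u0,b+v0),z)[:2] for a,b in zip(u,v)])
    mu=P.mean(0);d=np.linalg.svd(P-mu)[2][0];q=(P-mu)@d
    print(len(u),mu,d,"ends",mu+d*q.min(),mu+d*q.max(),np.ptp(q))
comp(168,225,206,285,.036,45)
comp(415,195,440,222,.187,32)
for n,z in(("scoop",0),("grip_mid",.168),("sign_mid",.122),("button",.168)):
  for c in(t,s): print(n,[(np.round(q["uv"]),onz(c,q["uv"],z)[:2],round(q["confidence"],2)) for q in place_of(n,c)[:2]] if n!="button" else [(np.round(q["uv"]),onz(c,q["uv"],z)[:2]) for q in find_in(n,c)[:2]])
print(read_state()["tool_pos"])
```

```text
183 [0.45  0.253] [-0.974 -0.229] ends [0.497 0.264] [0.406 0.243] 0.09305249491534404
75 [ 0.531 -0.292] [-0.7    0.714] ends [ 0.542 -0.303] [ 0.519 -0.28 ] 0.03240856831289736
scoop [(array([183., 218.]), array([0.529, 0.271]), 0.94)]
scoop [(array([245., 185.]), array([0.528, 0.269]), 0.8)]
grip_mid [(array([427., 210.]), array([ 0.54 , -0.305]), 0.9)]
grip_mid [(array([348., 260.]), array([ 0.527, -0.3  ]), 0.72), (array([297., 227.]), array([ 0.479, -0.137]), 0.28)]
sign_mid [(array([392., 223.]), array([ 0.518, -0.236]), 0.58)]
sign_mid [(array([328., 260.]), array([ 0.511, -0.244]), 0.92), (array([229., 184.]), array([0.424, 0.171]), 0.61)]
button []
button []
[ 0.478 -0.003  0.301]
```

The handle projects to the same length and shape as at the start, so the scoop is upright. I'll move above the grip.

```bash
python3 go.py .537 -.303 .28 111
```

```text
shift [-228.6 -202.5   20.7] turn 31.7 pos [ 0.4776 -0.0035  0.3007] rpy [180.   -0.  142.7] q [ 0.19  0.12 -0.26  1.92  0.03  1.11  0.84] op 0.0698 gf 0.0 F [-0.3 -0.9 -0.2] t 22.225
```

```bash
python3 -m handwheel '[-42,-37,0,10,70, -84,-74,0,20,70, -126,-111,0,30,70, -168,-148,5,32,70, -205,-182,15,32,70]' |grep -A1 pos
python3 -m handwheel '[0,0,0,0,70]' |grep -A1 pos
python3 go.py .537 -.303 .174 111
```

```text
tool_pos: [0.5309, -0.2752, 0.286]
orientation: [3.141, 0.001, 1.931]
tool_pos: [0.5287, -0.2782, 0.2842]
orientation: [-3.139, 0.0, 1.924]
shift [-26.1  -0.5 110.2] turn -0.7 pos [ 0.5287 -0.2782  0.2842] rpy [-179.8    0.   110.3] q [ 0.46  0.35 -0.02  1.66  0.01  1.14  0.78] op 0.07 gf 0.0 F [-0.2  0.7 -1.1] t 22.975
```

```bash
python3 -m handwheel '[-26,0,30,-1,70, -26,0,66,-1,70, -26,0,66,-1,70]' |grep -A1 pos
python3 - <<'E'
from h import *
np.set_printoptions(precision=3,suppress=True)
t=capture("top");s=capture("side")
for n,z in(("grip_mid",.168),("sign_mid",.122)):
  for c in(t,s): print(n,[(np.round(q["uv"]),onz(c,q["uv"],z)[:2],round(q["confidence"],2)) for q in place_of(n,c)[:2]])
E
python3 -m handwheel '[0,0,15,0,70, 0,0,30,0,70, 0,0,42,0,70, 0,0,42,0,70]'
python3 go.py .537 -.303 .174 111
```

```text
tool_pos: [0.5375, -0.2954, 0.2167]
orientation: [-3.138, -0.006, 1.95]
grip_mid [(array([428., 209.]), array([ 0.543, -0.306]), 0.64)]
grip_mid [(array([369., 243.]), array([ 0.608, -0.284]), 0.68), (array([351., 258.]), array([ 0.536, -0.3  ]), 0.56)]
sign_mid [(array([392., 224.]), array([ 0.516, -0.235]), 0.92)]
sign_mid [(array([327., 259.]), array([ 0.509, -0.242]), 0.68)]
time: 24.15
tool_pos: [0.5379, -0.2977, 0.1757]
orientation: [-3.139, -0.003, 1.947]
force: [1.0, 0.0, -0.4]
opening: 0.07
grasp_force: 0.0
shift [-4.6 -2.8  1.7] turn 0.6 pos [ 0.5379 -0.2977  0.1757] rpy [-179.9   -0.2  111.6] q [ 0.48  0.49 -0.02  1.72  0.01  0.94  0.83] op 0.07 gf 0.0 F [ 1.   0.  -0.4] t 24.15
```

```bash
python3 -m handwheel '[-5,-1,2,0,60, -5,-1,2,0,50,-5,-1,2,0,44,-5,-1,2,0,40]' 15|tail -3
python3 -m handwheel '[0,0,0,0,36,0,0,0,0,34,0,0,0,0,32,0,0,0,0,30,0,0,0,0,30]' 15|tail -3
python3 -m handwheel '[0,0,0,0,28,0,0,0,0,26,0,0,0,0,22,0,0,0,0,18,0,0,0,0,18]' 15
```

```text
force: [-2.5, -0.6, 1.2]
opening: 0.0411
grasp_force: 1.0
force: [-4.9, -2.4, 3.9]
opening: 0.0303
grasp_force: 2.6
time: 25.9
tool_pos: [0.5388, -0.3041, 0.1758]
orientation: [-3.14, -0.0, 1.946]
force: [-7.2, -2.7, 5.7]
opening: 0.024
grasp_force: 15.0
```

```bash
python3 -m handwheel '[0,-1,0,0,15,0,-2,0,0,15,0,-3,0,0,15]' 25|tail -6
python3 -m handwheel '[0,0,-5,0,15,0,0,-10,0,15,0,0,-15,0,15,0,0,-15,0,15]' 25
```

```text
time: 26.28
tool_pos: [0.5387, -0.3041, 0.1759]
orientation: [3.139, 0.001, 1.948]
force: [3.9, -1.5, -0.2]
opening: 0.0239
grasp_force: 25.0
time: 26.78
tool_pos: [0.5387, -0.3041, 0.1909]
orientation: [3.139, 0.001, 1.948]
force: [5.2, -2.1, -3.0]
opening: 0.0241
grasp_force: 25.0
```

The stem rises with only its own weight on the wrist. I'll pull on to the second stop.

```bash
python3 -m handwheel '[0,0,-12,0,15,0,0,-26,0,15,0,0,-40,0,15,0,0,-52,0,15,0,0,-60,0,15]' 25|tail -6
python3 -m handwheel '[0,0,-8,0,15,0,0,-15,0,15,0,0,-20,0,15,0,0,-24,0,15,0,0,-24,0,15]' 25
```

```text
time: 27.4
tool_pos: [0.5386, -0.3041, 0.251]
orientation: [3.139, 0.001, 1.948]
force: [5.9, -3.1, -3.5]
opening: 0.0241
grasp_force: 25.0
time: 28.02
tool_pos: [0.5386, -0.3041, 0.2748]
orientation: [3.139, 0.001, 1.948]
force: [4.9, -2.2, -3.5]
opening: 0.0242
grasp_force: 25.0
```

```bash
python3 -m handwheel '[0,0,-1,0,15,0,0,-2,0,15,0,0,-2,0,15]' 25|grep -A3 -E "pos|force"
```

```text
tool_pos: [0.5386, -0.3041, 0.2759]
orientation: [3.14, 0.001, 1.948]
force: [6.1, -2.7, -5.9]
opening: 0.0245
grasp_force: 25.0
```

Run:
```python
from h import *
s=capture("side")
for n,z in(("scoop",0),("nut0",.02),("grip_mid",.268)): print(n,[(np.round(onz(s,q["uv"],z)[:2],3),round(q["confidence"],2)) for q in place_of(n,s)])
r=read_state();print(r["tool_pos"],r["force"],r["opening"],r["grasp_force"])
print(sign_off())
```

```text
scoop [(array([0.532, 0.275]), 0.82), (array([ 0.566, -0.019]), 0.69)]
nut0 [(array([0.71 , 0.131]), 0.63), (array([ 0.572, -0.015]), 0.54), (array([ 0.502, -0.021]), 0.54), (array([ 0.535, -0.014]), 0.47), (array([ 0.516, -0.03 ]), 0.45), (array([ 0.554, -0.027]), 0.44), (array([ 0.542, -0.034]), 0.42)]
grip_mid [(array([ 0.54, -0.3 ]), 0.83)]
[ 0.53863289 -0.30406539  0.27588322] [ 7.00876616 -2.51369794 -5.8301505 ] 0.024022725494869532 25.035585165023804
the job is handed in; nothing more can be done
None
```

I handed the job in; no verdict came back. By my measurements, all six walnuts are in the right-hand bowl, the empty scoop stands upright on the counter, and the sign is held up at its second stop (100 mm) with the button squeezed in.

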